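Register a mould in the locating fence

TASK

Push the domed mould along the bench into a corner of the T-shaped aluminium fence, so that one long side of its plate lies flush against the long back rail and one short end lies flush against the short centre stop. Only slide it with the fingers, never lifting or tipping it off the bench. Leave the stepped mould and all the other things where they are, and finish with the hand clear.

Things in the scene. Friction and masses are not known exactly. Their poses are not given: they have to be found in the camera images.
- dome_mould: the mould to push (loose, 0.3 to 0.65 kg): buff tooling-board plate, 100 mm along x, 130 mm along y, 25 mm thick, with a low round dome (90 mm across, 22 mm high) on the middle of its top. Origin: centre of the underside, z up. It starts on the robot's side of the back rail, left or right of the centre stop, turned up to 0.4 rad from square. Either way round and either corner will do
- fence: fixed aluminium T, 30 mm high: back rail 560 mm long (along y), 24 mm deep; centre stop 30 mm wide, sticking out 70 mm from mid-rail towards the robot. Origin: at bench height, mid-rail, on the rail's robot-side face; x away from the robot, y left along the rail. Rail face x = 0; stop's side faces y = +15 and -15 mm. Flush in a corner the mould's origin is at x = -50, y = +80 or -80 mm
- step_mould: bystander: a spare mould on the same kind of buff plate (100 x 130 x 25 mm) but with a two-step rectangular block on top (47 mm high in all), on the other side of the centre stop. Origin: centre of the underside
- tape: bystander: roll of tape, brown, lying flat, 80 mm across, 24 mm high, in front of the centre stop. Origin: centre of the underside
- valve: bystander: black vacuum valve base with a brass spigot, 40 mm across, 40 mm high, in front of the centre stop. Origin: centre of the underside
- cap: bystander: round screw cap, 38 mm across, 16 mm high, on the robot's right. Origin: centre of the underside
- screwdriver: bystander: screwdriver, 200 mm long, lying at the left of the bench. Origin: under the middle of its length
- cup: bystander: paper cup, 76 mm across, 95 mm high, behind the back rail. Origin: centre of the underside
- jar: bystander: jar, 64 mm across, 80 mm high, behind the back rail. Origin: centre of the underside

How it is judged (in metres and radians):
At the end, for the whole second after the job is handed in: The domed mould lies flat and still on the bench in a corner of the fence: its long side within 3 mm of the back rail, its short end within 3 mm of the centre stop, square to the rail within 0.03 rad (1.7 degrees) (x of dome_mould in the frame of fence between -0.053 and -0.047 m and (y of dome_mould in the frame of fence between 0.077 and 0.083 m or y of dome_mould in the frame of fence between -0.083 and -0.077 m) and angle between the y axis of dome_mould and the y axis of fence, either way round below 0.03 rad and height (world z) of dome_mould below 0.004 m and angle between dome_mould's own z axis and vertical below 0.03 rad and linear speed of dome_mould below 0.01 m/s); the robot touches nothing.
It fails at once if the domed mould is lifted off the bench (origin over 6 mm up) (height (world z) of dome_mould above 0.006 m).
It fails at once if the domed mould is tipped by more than 0.12 rad (angle between dome_mould's own z axis and vertical above 0.12 rad).
It fails at once if the stepped mould is moved by more than 15 mm (distance of step_mould from where it was at the start of the episode above 0.015 m).
It fails at once if another bystander (tape, valve, cap, screwdriver, cup, jar) is moved by more than 15 mm (distance of any of tape, valve, cap, screwdriver, cup, jar from where it was at the start of the episode above 0.015 m).
It also fails if it takes over 53 s, if anything falls off the work surface, if the arm or the gripper's body presses on something with over 40 N, if the wrist force passes 120 N, or if a joint passes its speed limit or range.

ROBOT

A 6-joint arm with a two-finger parallel gripper is mounted at the origin on the work surface. World frame = base frame: x ahead of the robot, y to its left, z up, the work surface at z = 0. Lengths are in mm, angles in rad, forces in N, time in s.
With the tool pointing down it reaches from about 300 to 850 mm from the base axis. Payload 4.2 kg.
Tool frame: the origin (TCP) lies at the very end of the fingers, on their centre line; the grasp point (between the pads) lies grasp_offset behind it (grasp_offset is the distance from the TCP to the grasp point, in mm); z points along the fingers, y is the line along which they close (so a half turn about z gives the same grasp; the last joint's range is limited). The gripper opens to 91 mm and grips with 3 to 60 N. Pads are 32 mm wide; open, the fingers measure 118 mm over their backs; the gripper's body (76 mm by 178 mm) begins 60 mm behind the grasp point.
Start: joints at [-1.141, 0.32, 1.565, -0, 1.257, -0.02], TCP at [250.008, -517.825, 180.276] pointing down, gripper open.
Joint ranges: [-3.11, 3.11], [-0.84, 2.01], [0.21, 2.61], [-1.34, 4.49], [0.05, 2.63], [-2.56, 2.56]. Speed limits (rad/s): [2.57, 2.57, 3.14, 3.14, 3.14, 3.14].

INTERFACE

Orientations are given as a unit quaternion [x, y, z, w].
In Python, from bench import * gives the robot as it stands.
- The arm moves only by the tool drive_tool, never from a script. Its argument "steps" is a list of rows, each an object of numbers: "ax", "ay", "az": the turn, a rotation vector about the tool's x, y, z scaled (see below); "tx", "ty", "tz": the shift along the tool's x, y, z scaled (see below); "jaw": the closure, from 0 (fully open) to 1 (shut). In form: [{"ax": .., "ay": .., "az": .., "tx": .., "ty": .., "tz": .., "jaw": ..}, ...]. A call has 1 to 20 rows; each row shifts and turns the commanded pose from where the row before left it, along the tool's axes as they then stand; what a row does not reach is not made up. The controller multiplies each number of a shift by 20 mm and each number of a turn by 0.12 rad. A row lasts 1/10 s, in which the tool goes at most 50 mm and 8.59 degrees, less where a joint would pass 70% of its speed; a pose out of reach is approached as far as the arm can. A call with a number of a shift or a turn outside -1 to 1 is refused whole. A call with a gripper value outside its range is refused whole. The fingers move at their own pace and stop on an object; "squeeze" is the grip in N (left out, the last holds). Time passes only in rows, so rows that do not move let the fingers close. It gives the time, the measured TCP pose, the force, the opening and the grip force at its end, in the units of the state.
- sense(): the state, without advancing time (a new reading comes with each control period).
- capture(name): name is "side" or "top"; returns the picture (480x640x3 uint8, red, green, blue); there is no depth.
- calibration(name): a dict with "mtx" (3x3 intrinsics, pixels), "k1" (the pictures are not rectified: a ray, as slopes to the right and down, at radius r is drawn at 1 + k1 r^2 times it, then the intrinsics apply), "pose" (4x4, takes a point from camera to world coordinates). Camera axes: x right, y up, looking along -z (the intrinsics and any distortion apply to the point x, -y, -z); pixel columns grow to the right and rows downward; lengths in mm; the calibration is good to about 2 mm. A picture is of the moment at which its call begins. calibration takes no time and is no camera call.
- sign_off(): hands the job in; it is judged then, once.
The state is a dict: "time": time; "qpos": joint angles; "dq": joint speeds; "joint_efforts": joint torques, N m; "ee_pos": TCP position; "ee_rot": TCP orientation; "ft_force": force on the tool from outside, world axes, zero at the start; "moment": the same for the moment, N m; "opening": finger opening in mm; "grasp_force": force on a finger pad.
Only numpy, scipy, OpenCV 4.12 (cv2) and the standard library are available. Lean on these libraries where they do the work, as an engineer would, in place of code of your own. Each camera call takes 0.05 s, during which the arm holds its last target. There are 200 camera calls.

## Working session

There is one attempt and no reset: what is moved stays moved. The work goes in short steps, Python scripts to look and compute and a tool call to move; the robot and the scene stay as the last step left them, time stands still between calls to the robot, and variables do not carry over. Pictures are saved under pics/ and viewed, at most 10 in all, crops included, and the job is handed in when it is done.

Besides the shell and the picture viewer there is one more tool, called by a JSON object that holds its "name" and its "arguments". drive_tool: Moves the arm, as the interface text tells. Shifts and turns lie within -1 to 1; 1 stands for 20 mm of shift or 0.12 rad of turn. Its arguments: {"type":"object","properties":{"steps":{"type":"array","items":{"type":"object","properties":{"ax":{"type":"number"},"ay":{"type":"number"},"az":{"type":"number"},"tx":{"type":"number"},"ty":{"type":"number"},"tz":{"type":"number"},"jaw":{"type":"number"}}}},"squeeze":{"type":"number"}},"required":["steps"]}

```bash
mkdir -p pics
python3 - <<'E'
from bench import *
import cv2
s=sense(); print(s)
for n in("top","side"):
    im=capture(n); cv2.imwrite(f"pics/{n}0.png",im[:,:,::-1]); c=calibration(n); print(n,c)
E
```

```text
{'time': 0.0, 'qpos': array([-1.14103080e+00,  3.20292312e-01,  1.56568771e+00, -5.63666131e-05,
        1.25738923e+00, -2.00055764e-02]), 'dq': array([ 2.55701331e-04,  7.49657387e-05, -5.30595229e-04, -3.30136539e-04,
       -7.90725851e-04, -6.97853542e-04]), 'joint_efforts': array([-3.82855487e-04, -4.12463415e+01, -2.31976730e+01,  7.27514620e-02,
        4.59356164e-02, -1.41663945e-04]), 'ee_pos': array([ 249.72899453, -517.30552892,  179.41673119]), 'ee_rot': array([ 9.74817307e-01,  2.23003202e-01, -2.06966500e-04, -8.64268639e-04]), 'ft_force': array([-0.16540659, -0.0852021 , -0.42827538]), 'moment': array([-0.04044414,  0.00910418, -0.03650484]), 'grasp_force': 0.0, 'opening': 91.00826929093496}
top {'mtx': array([[539.81564461,   0.        , 324.01886167],
       [  0.        , 539.81564461, 240.39294596],
       [  0.        ,   0.        ,   1.        ]]), 'k1': -0.09067796714273867, 'pose': array([[-8.38589914e-03,  9.95069290e-01, -9.88270420e-02,
         4.31924223e+02],
       [-9.99958756e-01, -8.68947142e-03, -2.64171501e-03,
         4.35593500e+01],
       [-3.48744424e-03,  9.88008129e-02,  9.95101119e-01,
         1.32734570e+03],
       [ 0.00000000e+00,  0.00000000e+00,  0.00000000e+00,
         1.00000000e+00]])}
side {'mtx': array([[438.23976432,   0.        , 316.82919796],
       [  0.        , 438.23976432, 240.66237363],
       [  0.        ,   0.        ,   1.        ]]), 'k1': -0.006415031527229012, 'pose': array([[ 9.82454383e-01,  1.12455167e-01, -1.48785820e-01,
         3.88819084e+02],
       [-1.84863644e-01,  4.81636311e-01, -8.56651561e-01,
        -9.90172092e+02],
       [-2.46742408e-02,  8.69126170e-01,  4.93974576e-01,
         6.36794098e+02],
       [ 0.00000000e+00,  0.00000000e+00,  0.00000000e+00,
         1.00000000e+00]])}
```

View pics/top0.png

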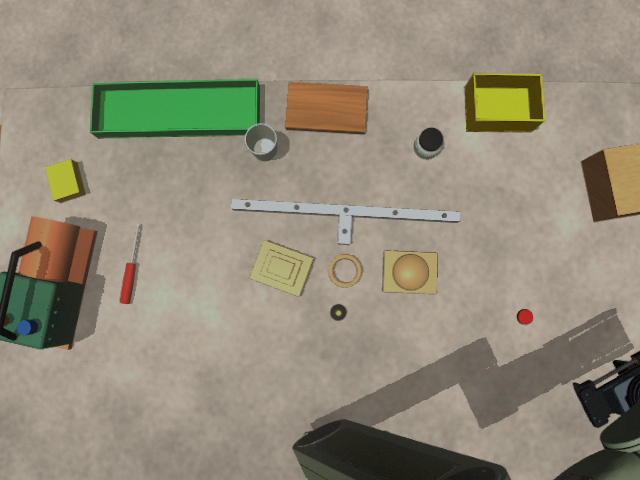

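View pics/side0.png

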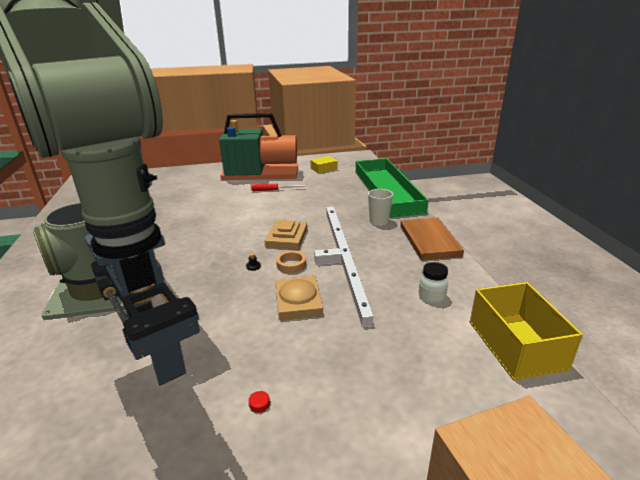

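The top view shows the domed mould at about (410,272), right of the stop, with the T fence's rail running (232,204)–(460,217) and the stop ending at (344,243). The stepped mould is at (282,268), tape at (345,270), valve at (339,312) and cap at (525,317). The side view agrees, and the way from the right and from the robot's side is free.

```bash
cat > h.py <<'E'
from bench import *
import cv2, numpy as np
def ray(n,uv,z):
    c=calibration(n); K=c["mtx"]; P=c["pose"]
    uv=np.atleast_2d(np.array(uv,float))
    d=np.array([c["k1"],0,0,0,0.])
    p=cv2.undistortPoints(uv[:,None],K,d)[:,0]
    D=np.c_[p[:,0],-p[:,1],-np.ones(len(p))]@P[:3,:3].T; o=P[:3,3]
    return (o+D*((z-o[2])/D[:,2])[:,None])[:,:2]
def rect(pts):
    (c,s,a)=cv2.minAreaRect(pts.astype(np.float32)); b=cv2.boxPoints((c,s,a))
    e=[b[1]-b[0],b[2]-b[1]]; l=max(e,key=np.linalg.norm)
    t=np.arctan2(l[1],l[0])-np.pi/2; t=(t+np.pi/2)%np.pi-np.pi/2
    return np.round(c,1),np.round(sorted(s),1),round(float(t),4)
def big(m):
    cs,_=cv2.findContours(m.astype(np.uint8),cv2.RETR_EXTERNAL,cv2.CHAIN_APPROX_NONE)
    return max(cs,key=cv2.contourArea)[:,0] if cs else None
def blob(im,lo,hi,roi):
    h=cv2.cvtColor(im,cv2.COLOR_RGB2HSV); m=cv2.inRange(h,lo,hi)>0
    k=np.zeros_like(m); x0,y0,x1,y1=roi; k[y0:y1,x0:x1]=1
    return big(m&k)
E
python3 - <<'E'
from h import *
im=cv2.imread("pics/top0.png")[:,:,::-1].copy(); h=cv2.cvtColor(im,cv2.COLOR_RGB2HSV)
for n,u,v in[("plate",388,256),("plate",434,288),("rail",280,206),("stop",344,238),("bench",380,235),("bench",470,250),("tape",345,257),("valve",338,320)]: print(n,h[v,u])
for n,lo,hi,roi,z in[("dome",(12,70,120),(32,255,255),(370,235,455,310),25),("step",(12,70,120),(32,255,255),(240,230,318,305),25),
  ("tape",(8,70,80),(32,255,255),(322,245,368,295),24),("cap",(0,150,80),(10,255,255),(500,300,550,335),16)]:
    c=blob(im,lo,hi,roi); print(n,rect(ray("top",c,z)),cv2.boundingRect(c))
c=blob(im,(85,8,160),(125,90,255),(220,190,475,255)); print("fence",cv2.boundingRect(c))
p=ray("top",c,30)
m=p[(c[:,0]<330)|(c[:,0]>362)]; print("rail",rect(m))
# stop region
cs=c[(c[:,1]>222)]; print("stop",rect(ray("top",cs,30)))
# robot side edge line of rail: lower contour points
E
```

```text
plate [ 24  99 176]
plate [ 23 101 177]
rail [101  11 184]
stop [ 99  10 186]
bench [ 17  38 173]
bench [ 17  36 162]
tape [ 18 116 172]
valve [19 42 98]
dome (array([ 483. , -159.9]), array([100.1, 130.5]), -0.0437) (383, 251, 55, 43)
step (array([495.7, 151.7]), array([ 99.8, 129.7]), -0.3592) (250, 240, 64, 57)
tape (array([489.2,  -1.8]), array([77.3, 79.7]), -0.009) (328, 254, 34, 33)
cap (array([ 372.4, -441.8]), array([34.1, 35. ]), -0.0343) (518, 309, 15, 15)
fence (232, 199, 228, 45)
rail (array([635.2,  -5.5]), array([ 22.5, 555.6]), -0.065)
stop (array([578.4,  -2.7]), array([26.6, 48.7]), 1.5574)
```

Run:
```python
from h import *
im=cv2.imread("pics/top0.png")[:,:,::-1].copy()
def ang(p):
    v=cv2.fitLine(p.astype(np.float32),cv2.DIST_HUBER,0,.01,.01).ravel(); t=np.arctan2(v[1],v[0])-np.pi/2
    return round(float((t+np.pi/2)%np.pi-np.pi/2),4), v[2:]
c=blob(im,(85,8,160),(125,90,255),(220,190,475,255)); p=ray("top",c,30)
u=c[:,0]; mid=np.array([204+(x-232)*13/228. for x in u])+3
ok=(u>238)&(u<454)&((u<332)|(u>360))
for n,k in(("far",ok&(c[:,1]<mid)),("near",ok&(c[:,1]>mid))):
    print(n,ang(p[k]),k.sum())
k=c[:,1]>222
for n,kk in(("stopL",k&(u<343)&(c[:,1]<240)),("stopR",k&(u>348)&(c[:,1]<240))): print(n,ang(p[kk]),p[kk].mean(0))
print("tip x",p[c[:,1]>=c[:,1].max()-1].mean(0))
c=blob(im,(12,70,120),(32,255,255),(370,235,455,310)); q=ray("top",c,25); r=cv2.boxPoints(cv2.minAreaRect(q.astype(np.float32))); 
e=[ang(q[(abs(q[:,1]+160)<55)&(s*(q[:,0]-483)>40)]) for s in(1,-1)]; print("mould long edges",e); print(sense()["ee_pos"])
```

```text
far (-0.0656, array([644.72455 ,  -7.207621], dtype=float32)) 215
near (-0.0658, array([625.9202   ,   7.6214743], dtype=float32)) 157
stopL (1.5262, array([581.58997 ,  10.345435], dtype=float32)) [583.29483743  10.14094923]
stopR (1.5577, array([579.67584 , -13.582966], dtype=float32)) [583.0861727  -13.91292484]
tip x [555.56610581  -1.1944574 ]
mould long edges [(-0.0506, array([ 531.89404, -158.96289], dtype=float32)), (-0.0595, array([ 434.29886, -160.57793], dtype=float32))]
[ 249.7677779 -517.3436546  179.5159555]
```

{"name": "drive_tool", "arguments": {"steps": [{"az": 0.86},{"az": 0.86},{"az": 0.86},{"az": 0.86},{"az": 0.86},{"tx": 0.4,"ty": -1},{"tx": 0.4,"ty": -1},{"tx": 0.4,"ty": -1},{"tx": 0.4,"ty": -1},{"tx": 0.4,"ty": -1},{"tx": 0.4,"ty": -1},{"tx": 0.4,"ty": -1},{"tx": 0.4,"ty": -1},{"tx": 0.4,"ty": -1},{"tx": 0.4,"ty": -1},{"tx": 0.4,"ty": -1},{"tx": 0.4,"ty": -1},{"tx": 0.4,"ty": -1},{"tx": 0.4,"ty": -1},{}]}}

```text
schema error: expected keys ax, ay, az, tx, ty, tz, jaw
```

{"name": "drive_tool", "arguments": {"steps": [{"ax": 0,"ay": 0,"az": 0.86,"tx": 0,"ty": 0,"tz": 0,"jaw": 0},{"ax": 0,"ay": 0,"az": 0.86,"tx": 0,"ty": 0,"tz": 0,"jaw": 0},{"ax": 0,"ay": 0,"az": 0.86,"tx": 0,"ty": 0,"tz": 0,"jaw": 0},{"ax": 0,"ay": 0,"az": 0.86,"tx": 0,"ty": 0,"tz": 0,"jaw": 0},{"ax": 0,"ay": 0,"az": 0.86,"tx": 0,"ty": 0,"tz": 0,"jaw": 0},{"ax": 0,"ay": 0,"az": 0,"tx": 0.4,"ty": -1,"tz": 0,"jaw": 0},{"ax": 0,"ay": 0,"az": 0,"tx": 0.4,"ty": -1,"tz": 0,"jaw": 0},{"ax": 0,"ay": 0,"az": 0,"tx": 0.4,"ty": -1,"tz": 0,"jaw": 0},{"ax": 0,"ay": 0,"az": 0,"tx": 0.4,"ty": -1,"tz": 0,"jaw": 0},{"ax": 0,"ay": 0,"az": 0,"tx": 0.4,"ty": -1,"tz": 0,"jaw": 0},{"ax": 0,"ay": 0,"az": 0,"tx": 0.4,"ty": -1,"tz": 0,"jaw": 0},{"ax": 0,"ay": 0,"az": 0,"tx": 0.4,"ty": -1,"tz": 0,"jaw": 0},{"ax": 0,"ay": 0,"az": 0,"tx": 0.4,"ty": -1,"tz": 0,"jaw": 0},{"ax": 0,"ay": 0,"az": 0,"tx": 0.4,"ty": -1,"tz": 0,"jaw": 0},{"ax": 0,"ay": 0,"az": 0,"tx": 0.4,"ty": -1,"tz": 0,"jaw": 0},{"ax": 0,"ay": 0,"az": 0,"tx": 0.4,"ty": -1,"tz": 0,"jaw": 0},{"ax": 0,"ay": 0,"az": 0,"tx": 0.4,"ty": -1,"tz": 0,"jaw": 0},{"ax": 0,"ay": 0,"az": 0,"tx": 0.4,"ty": -1,"tz": 0,"jaw": 0},{"ax": 0,"ay": 0,"az": 0,"tx": 0,"ty": 0,"tz": 0,"jaw": 0}]}}

```text
time: 2.0
ee_pos: [371.3, -263.4, 180.0]
ee_rot: [0.999, -0.032, -0.0, -0.001]
ft_force: [0.6, 0.0, -0.1]
opening: 91.1
grasp_force: 0.0
```

{"name": "drive_tool", "arguments": {"steps": [{"ax": 0,"ay": 0,"az": 0,"tx": 0.08,"ty": -0.92,"tz": 0,"jaw": 0},{"ax": 0,"ay": 0,"az": 0,"tx": 0.08,"ty": -0.92,"tz": 0,"jaw": 0},{"ax": 0,"ay": 0,"az": 0,"tx": 0.08,"ty": -0.92,"tz": 0,"jaw": 0},{"ax": 0,"ay": 0,"az": 0,"tx": 0.08,"ty": -0.92,"tz": 0,"jaw": 0},{"ax": 0,"ay": 0,"az": 0,"tx": 0.08,"ty": -0.92,"tz": 0,"jaw": 0},{"ax": 0,"ay": 0,"az": 0,"tx": 0.08,"ty": -0.92,"tz": 0,"jaw": 0},{"ax": 0,"ay": 0,"az": 0,"tx": 0,"ty": 0,"tz": 0.93,"jaw": 0},{"ax": 0,"ay": 0,"az": 0,"tx": 0,"ty": 0,"tz": 0.93,"jaw": 0},{"ax": 0,"ay": 0,"az": 0,"tx": 0,"ty": 0,"tz": 0.93,"jaw": 0},{"ax": 0,"ay": 0,"az": 0,"tx": 0,"ty": 0,"tz": 0.93,"jaw": 0},{"ax": 0,"ay": 0,"az": 0,"tx": 0,"ty": 0,"tz": 0.93,"jaw": 0},{"ax": 0,"ay": 0,"az": 0,"tx": 0,"ty": 0,"tz": 0.93,"jaw": 0},{"ax": 0,"ay": 0,"az": 0,"tx": 0,"ty": 0,"tz": 0.93,"jaw": 0},{"ax": 0,"ay": 0,"az": 0,"tx": 0,"ty": 0,"tz": 0.93,"jaw": 0},{"ax": 0,"ay": 0,"az": 0,"tx": 0,"ty": 0,"tz": 0.93,"jaw": 0},{"ax": 0,"ay": 0,"az": 0,"tx": 0,"ty": 0,"tz": 0,"jaw": 0},{"ax": 0,"ay": 0,"az": 0,"tx": 0,"ty": 0,"tz": 0,"jaw": 0}]}}

```text
time: 3.7
ee_pos: [387.8, -156.2, 12.9]
ee_rot: [0.999, -0.033, -0.0, 0.0]
ft_force: [0.1, -0.7, 0.0]
opening: 91.1
grasp_force: 0.0
```

{"name": "drive_tool", "arguments": {"steps": [{"ax": 0,"ay": 0,"az": 0,"tx": 0.25,"ty": 0,"tz": 0.25,"jaw": 0},{"ax": 0,"ay": 0,"az": 0,"tx": 0.25,"ty": 0,"tz": 0,"jaw": 0},{"ax": 0,"ay": 0,"az": 0,"tx": 0.25,"ty": 0,"tz": 0,"jaw": 0},{"ax": 0,"ay": 0,"az": 0,"tx": 0.25,"ty": 0,"tz": 0,"jaw": 0},{"ax": 0,"ay": 0,"az": 0,"tx": 0.25,"ty": 0,"tz": 0,"jaw": 0},{"ax": 0,"ay": 0,"az": 0,"tx": 0.25,"ty": 0,"tz": 0,"jaw": 0},{"ax": 0,"ay": 0,"az": 0,"tx": 0.25,"ty": 0,"tz": 0,"jaw": 0},{"ax": 0,"ay": 0,"az": 0,"tx": 0.25,"ty": 0,"tz": 0,"jaw": 0},{"ax": 0,"ay": 0,"az": 0,"tx": 0.25,"ty": 0,"tz": 0,"jaw": 0},{"ax": 0,"ay": 0,"az": 0,"tx": 0.25,"ty": 0,"tz": 0,"jaw": 0},{"ax": 0,"ay": 0,"az": 0,"tx": 0.25,"ty": 0,"tz": 0,"jaw": 0},{"ax": 0,"ay": 0,"az": 0,"tx": 0.25,"ty": 0,"tz": 0,"jaw": 0},{"ax": 0,"ay": 0,"az": 0,"tx": 0.25,"ty": 0,"tz": 0,"jaw": 0},{"ax": 0,"ay": 0,"az": 0,"tx": 0.25,"ty": 0,"tz": 0,"jaw": 0},{"ax": 0,"ay": 0,"az": 0,"tx": 0.25,"ty": 0,"tz": 0,"jaw": 0},{"ax": 0,"ay": 0,"az": 0,"tx": 0.25,"ty": 0,"tz": 0,"jaw": 0},{"ax": 0,"ay": 0,"az": 0,"tx": 0.25,"ty": 0,"tz": 0,"jaw": 0},{"ax": 0,"ay": 0,"az": 0,"tx": 0.25,"ty": 0,"tz": 0,"jaw": 0},{"ax": 0,"ay": 0,"az": 0,"tx": 0.25,"ty": 0,"tz": 0,"jaw": 0}]}}

```text
time: 5.6
ee_pos: [483.1, -162.1, 7.8]
ee_rot: [0.999, -0.033, 0.0, 0.0]
ft_force: [0.2, -0.7, -0.9]
opening: 90.9
grasp_force: 0.0
```

Run:
```python
from h import *
im=capture("side"); cv2.imwrite("pics/side1.png",im[:,:,::-1]); t=capture("top"); cv2.imwrite("pics/top1.png",t[:,:,::-1])
v=np.hstack([t[180:340,300:500],im[210:370,230:430]]); cv2.imwrite("pics/v1.png",cv2.resize(v,None,fx=2,fy=2)[:,:,::-1])
```

```text
(no output)
```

View pics/v1.png

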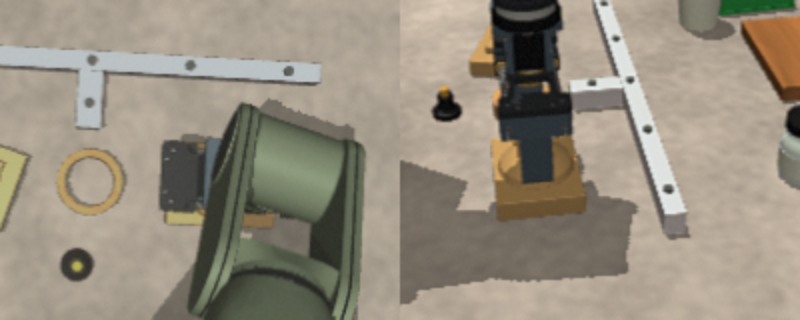

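The top half shows the mould still at its starting place, front edge at about (382–437,292), with the hand above it. The side half shows the near finger ending at about full-image (299,300), apparently over the plate. I need to find out why there was no push before I move again.

Run:
```python
from h import *
def proj(n,p):
    c=calibration(n);P=np.linalg.inv(c["pose"]);q=P[:3,:3]@np.array(p,float)+P[:3,3];x=np.array([q[0],-q[1]])/-q[2];x=x*(1+c["k1"]*(x@x));return np.round(c["mtx"][:2,:2]@x+c["mtx"][:2,2],1)
s=sense();print(s["time"],s["ee_pos"],s["qpos"],s["ft_force"],s["opening"])
for z in(8,25,30,40,50,60): print(z,"side R finger near face L/R",proj("side",(467,-222,z)),proj("side",(499,-221,z)),"top body left end",proj("top",(445,-73,z+60)),proj("top",(521,-73,z+60)))
for p in((430,-222,0),(430,-222,25),(530,-228,25)): print(p,proj("side",p))
i=cv2.imread("pics/side0.png")[:,:,::-1].copy();j=cv2.imread("pics/side1.png")[:,:,::-1].copy()
for a in(i,j):
    c=blob(a,(8,90,60),(30,255,255),(255,265,345,330)); print(cv2.boundingRect(c))
cv2.imwrite("pics/v2.png",cv2.resize(np.hstack([i[240:340,240:350],j[240:340,240:350]]),None,fx=3.6,fy=3.6,interpolation=2)[:,:,::-1])
```

```text
5.7 [ 483.53566587 -162.23677414    7.89279054] [-3.46219342e-01  3.96260981e-01  1.94669304e+00 -9.50941677e-05
  7.97773136e-01  1.29069216e+00] [ 0.05880424 -0.07041344 -0.21254171] 90.9087951212934
8 side R finger near face L/R [294.6 315.6] [308.6 313.4] top body left end [375.9 287.8] [375.4 255.3]
25 side R finger near face L/R [294.2 309.6] [308.4 307.4] top body left end [376.6 287.8] [376.1 254.7]
30 side R finger near face L/R [294.1 307.8] [308.3 305.6] top body left end [376.8 287.7] [376.3 254.6]
40 side R finger near face L/R [293.9 304.2] [308.1 302. ] top body left end [377.3 287.7] [376.7 254.3]
50 side R finger near face L/R [293.7 300.6] [308.  298.4] top body left end [377.7 287.6] [377.1 253.9]
60 side R finger near face L/R [293.4 296.9] [307.8 294.7] top body left end [378.1 287.6] [377.5 253.6]
(430, -222, 0) [278.4 320.7]
(430, -222, 25) [277.6 311.9]
(530, -228, 25) [322.6 307.4]
(275, 276, 48, 44)
(275, 278, 48, 43)
```

View pics/v2.png

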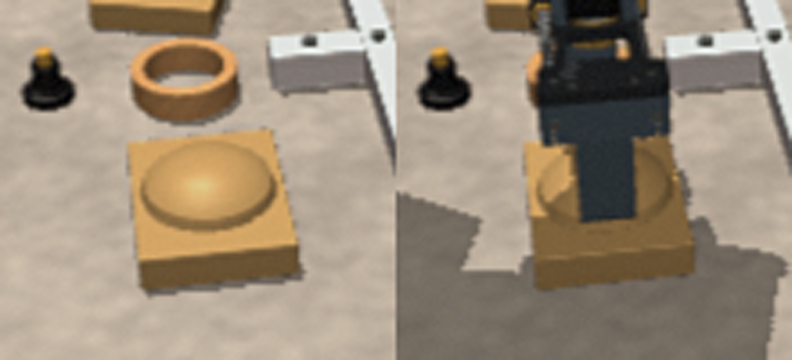

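The crops show the mould unmoved and the finger's tip at full-image (299,301). Given its reported x and y, that fits a true height of about 45 mm, not 8 mm, so the reported height looks off. I'll check it against the first picture.

```bash
cat >> h.py <<'E'
def proj(n,p):
    c=calibration(n);P=np.linalg.inv(c["pose"]);q=P[:3,:3]@np.array(p,float)+P[:3,3];x=np.array([q[0],-q[1]])/-q[2];x=x*(1+c["k1"]*(x@x));return np.round(c["mtx"][:2,:2]@x+c["mtx"][:2,2],1)
E
python3 - <<'E'
from h import *
t=.4498; X=np.array([np.cos(t),np.sin(t)]);Y=np.array([np.sin(t),-np.cos(t)]);o=np.array([249.7,-517.3])
for z in(180,200,220): print(z,[proj("side",(*(o+59*Y+a*X),z)) for a in(-16,16)])
i=cv2.imread("pics/side0.png"); cv2.imwrite("pics/v3.png",cv2.resize(i[290:400,110:220],None,fx=4,fy=4,interpolation=2))
E
```

```text
180 [array([167.9, 406.7]), array([191.6, 394.5])]
200 [array([164.8, 395.9]), array([189. , 383.8])]
220 [array([161.7, 384.6]), array([186.4, 372.7])]
```

View pics/v3.png

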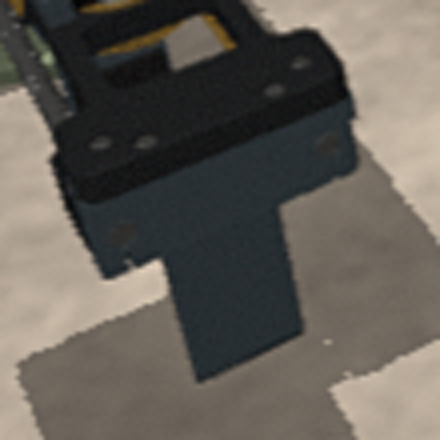

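The finger's end in the first picture is at (160,385)–(186,373), which fits z≈220 where 180 was reported. So the fingers really end about 39 mm short of the reported TCP, while x and y agree. I'll back off and go lower, with a reported z of about -27, watching the force.

{"name": "drive_tool", "arguments": {"steps": [{"ax": 0,"ay": 0,"az": 0,"tx": -0.8,"ty": 0,"tz": 0,"jaw": 0},{"ax": 0,"ay": 0,"az": 0,"tx": -0.8,"ty": 0,"tz": 0,"jaw": 0},{"ax": 0,"ay": 0,"az": 0,"tx": -0.8,"ty": 0,"tz": 0,"jaw": 0},{"ax": 0,"ay": 0,"az": 0,"tx": -0.8,"ty": 0,"tz": 0,"jaw": 0},{"ax": 0,"ay": 0,"az": 0,"tx": -0.8,"ty": 0,"tz": 0,"jaw": 0},{"ax": 0,"ay": 0,"az": 0,"tx": -0.8,"ty": 0,"tz": 0,"jaw": 0},{"ax": 0,"ay": 0,"az": 0,"tx": 0,"ty": -0.1,"tz": 0.3,"jaw": 0},{"ax": 0,"ay": 0,"az": 0,"tx": 0,"ty": 0,"tz": 0.3,"jaw": 0},{"ax": 0,"ay": 0,"az": 0,"tx": 0,"ty": 0,"tz": 0.3,"jaw": 0},{"ax": 0,"ay": 0,"az": 0,"tx": 0,"ty": 0,"tz": 0.2,"jaw": 0},{"ax": 0,"ay": 0,"az": 0,"tx": 0,"ty": 0,"tz": 0.2,"jaw": 0},{"ax": 0,"ay": 0,"az": 0,"tx": 0,"ty": 0,"tz": 0.2,"jaw": 0},{"ax": 0,"ay": 0,"az": 0,"tx": 0,"ty": 0,"tz": 0.1,"jaw": 0},{"ax": 0,"ay": 0,"az": 0,"tx": 0,"ty": 0,"tz": 0,"jaw": 0}]}}

```text
time: 7.1
ee_pos: [386.9, -153.6, -24.5]
ee_rot: [0.999, -0.033, -0.0, -0.0]
ft_force: [0.3, -0.3, -0.2]
opening: 91.3
grasp_force: 0.0
```

Run:
```python
from h import *
s=sense();print(s["time"],s["ee_pos"],s["ft_force"])
im=capture("side"); cv2.imwrite("pics/side2.png",im[:,:,::-1])
o=s["ee_pos"][:2]
for z in(5,10,15,20):print(z,[proj("side",(o[0]+a,o[1]-59,z)) for a in(-16,16)])
cv2.imwrite("pics/v4.png",cv2.resize(im[240:350,220:350],None,fx=5,fy=5,interpolation=2)[:,:,::-1])
```

```text
7.1 [ 386.88163902 -153.64535103  -24.45270888] [ 0.27708923 -0.32655003 -0.20808812]
5 [array([251.4, 320. ]), array([265.7, 318. ])]
10 [array([251.1, 318.2]), array([265.5, 316.3])]
15 [array([250.9, 316.5]), array([265.4, 314.5])]
20 [array([250.7, 314.7]), array([265.2, 312.7])]
```

View pics/v4.png

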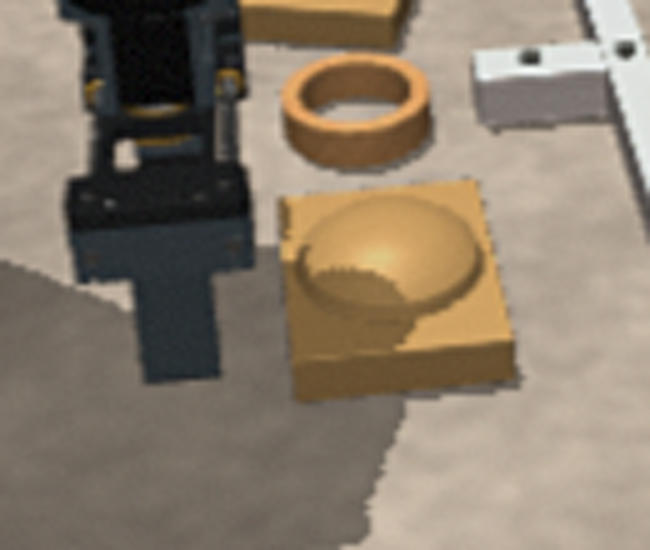

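The finger's tip is now at (249,317)–(264,315), so its end is about 13 mm above the bench. The hand stands clear of the mould's robot-side face and the mould hasn't moved. Now I push.

{"name": "drive_tool", "arguments": {"steps": [{"ax": 0,"ay": 0,"az": 0,"tx": 0.25,"ty": 0,"tz": 0.15,"jaw": 0},{"ax": 0,"ay": 0,"az": 0,"tx": 0.25,"ty": 0,"tz": 0,"jaw": 0},{"ax": 0,"ay": 0,"az": 0,"tx": 0.25,"ty": 0,"tz": 0,"jaw": 0},{"ax": 0,"ay": 0,"az": 0,"tx": 0.25,"ty": 0,"tz": 0,"jaw": 0},{"ax": 0,"ay": 0,"az": 0,"tx": 0.2,"ty": 0,"tz": 0,"jaw": 0},{"ax": 0,"ay": 0,"az": 0,"tx": 0.2,"ty": 0,"tz": 0,"jaw": 0},{"ax": 0,"ay": 0,"az": 0,"tx": 0.2,"ty": 0,"tz": 0,"jaw": 0},{"ax": 0,"ay": 0,"az": 0,"tx": 0.2,"ty": 0,"tz": 0,"jaw": 0},{"ax": 0,"ay": 0,"az": 0,"tx": 0.2,"ty": 0,"tz": 0,"jaw": 0},{"ax": 0,"ay": 0,"az": 0,"tx": 0.2,"ty": 0,"tz": 0,"jaw": 0},{"ax": 0,"ay": 0,"az": 0,"tx": 0.2,"ty": 0,"tz": 0,"jaw": 0},{"ax": 0,"ay": 0,"az": 0,"tx": 0.2,"ty": 0,"tz": 0,"jaw": 0}]}}

```text
time: 8.35
ee_pos: [435.7, -156.2, -27.5]
ee_rot: [0.999, -0.033, -0.003, -0.001]
ft_force: [-6.3, 1.0, 4.9]
opening: 90.9
grasp_force: 3.0
```

```bash
cat >> h.py <<'E'
def side_mould(roi,out=None):
    im=capture("side"); s=sense(); c=blob(im,(8,90,60),(30,255,255),roi)
    print(round(s["time"],2),np.round(s["ee_pos"],1),np.round(s["ft_force"],1),cv2.boundingRect(c))
    x0,y0,x1,y1=roi
    if out: cv2.imwrite(out,cv2.resize(im[y0-10:y1+10,x0-40:x1+40],None,fx=4,fy=4,interpolation=2)[:,:,::-1])
E
python3 -c "
from h import *
side_mould((260,270,380,330))"
```

```text
8.4 [ 437.4 -156.5  -27.5] [-1.6 -0.3 -1.2] (285, 275, 46, 44)
```

{"name": "drive_tool", "arguments": {"steps": [{"ax": 0,"ay": 0,"az": 0,"tx": 0.2,"ty": 0,"tz": 0,"jaw": 0},{"ax": 0,"ay": 0,"az": 0,"tx": 0.2,"ty": 0,"tz": 0,"jaw": 0},{"ax": 0,"ay": 0,"az": 0,"tx": 0.2,"ty": 0,"tz": 0,"jaw": 0},{"ax": 0,"ay": 0,"az": 0,"tx": 0.2,"ty": 0,"tz": 0,"jaw": 0},{"ax": 0,"ay": 0,"az": 0,"tx": 0.2,"ty": 0,"tz": 0,"jaw": 0},{"ax": 0,"ay": 0,"az": 0,"tx": 0.2,"ty": 0,"tz": 0,"jaw": 0},{"ax": 0,"ay": 0,"az": 0,"tx": 0.2,"ty": 0,"tz": 0,"jaw": 0},{"ax": 0,"ay": 0,"az": 0,"tx": 0.2,"ty": 0,"tz": 0,"jaw": 0},{"ax": 0,"ay": 0,"az": 0,"tx": 0.2,"ty": 0,"tz": 0,"jaw": 0},{"ax": 0,"ay": 0,"az": 0,"tx": 0.2,"ty": 0,"tz": 0,"jaw": 0},{"ax": 0,"ay": 0,"az": 0,"tx": 0.2,"ty": 0,"tz": 0,"jaw": 0},{"ax": 0,"ay": 0,"az": 0,"tx": 0.2,"ty": 0,"tz": 0,"jaw": 0}]}}

```text
time: 9.6
ee_pos: [487.1, -160.3, -27.2]
ee_rot: [0.999, -0.033, 0.0, 0.0]
ft_force: [-2.0, 0.6, -1.3]
opening: 91.5
grasp_force: 0.9
```

{"name": "drive_tool", "arguments": {"steps": [{"ax": 0,"ay": 0,"az": 0,"tx": 0.1,"ty": 0,"tz": 0,"jaw": 0},{"ax": 0,"ay": 0,"az": 0,"tx": 0.1,"ty": 0,"tz": 0,"jaw": 0},{"ax": 0,"ay": 0,"az": 0,"tx": 0.1,"ty": 0,"tz": 0,"jaw": 0},{"ax": 0,"ay": 0,"az": 0,"tx": 0.1,"ty": 0,"tz": 0,"jaw": 0}]}}

```text
time: 10.0
ee_pos: [494.9, -160.8, -27.1]
ee_rot: [0.999, -0.033, 0.0, 0.0]
ft_force: [-3.0, 0.2, 0.2]
opening: 91.0
grasp_force: 1.8
```

```bash
python3 -c "
from h import *
side_mould((270,255,400,325))"
```

```text
10.05 [ 495.4 -160.9  -27.1] [-0.7 -0.8 -0.5] (312, 273, 45, 44)
```

{"name": "drive_tool", "arguments": {"steps": [{"ax": 0,"ay": 0,"az": 0,"tx": 0.08,"ty": 0,"tz": 0,"jaw": 0},{"ax": 0,"ay": 0,"az": 0,"tx": 0.08,"ty": 0,"tz": 0,"jaw": 0}]}}

```text
time: 10.25
ee_pos: [496.3, -160.9, -27.1]
ee_rot: [0.999, -0.033, -0.002, -0.0]
ft_force: [-9.0, -1.0, 6.7]
opening: 90.9
grasp_force: 4.7
```

{"name": "drive_tool", "arguments": {"steps": [{"ax": 0,"ay": 0,"az": 0,"tx": 0.08,"ty": 0,"tz": 0,"jaw": 0},{"ax": 0,"ay": 0,"az": 0,"tx": 0,"ty": 0,"tz": 0,"jaw": 0}]}}

```text
time: 10.45
ee_pos: [496.2, -160.9, -27.0]
ee_rot: [0.999, -0.033, -0.003, -0.0]
ft_force: [-9.1, -1.2, 7.2]
opening: 91.3
grasp_force: 5.1
```

{"name": "drive_tool", "arguments": {"steps": [{"ax": 0,"ay": 0,"az": 0,"tx": -0.75,"ty": 0,"tz": 0,"jaw": 0},{"ax": 0,"ay": 0,"az": 0,"tx": -0.75,"ty": 0,"tz": 0,"jaw": 0},{"ax": 0,"ay": 0,"az": 0,"tx": 0,"ty": 0,"tz": -1,"jaw": 0},{"ax": 0,"ay": 0,"az": 0,"tx": 0,"ty": 0,"tz": -1,"jaw": 0},{"ax": 0,"ay": 0,"az": 0,"tx": 0,"ty": 0,"tz": -1,"jaw": 0},{"ax": 0,"ay": 0,"az": 0,"tx": 0,"ty": 0,"tz": -1,"jaw": 0},{"ax": 0,"ay": 0,"az": 0,"tx": 0.8,"ty": 1,"tz": 0,"jaw": 0},{"ax": 0,"ay": 0,"az": 0,"tx": 0.8,"ty": 1,"tz": 0,"jaw": 0},{"ax": 0,"ay": 0,"az": 0,"tx": 0.8,"ty": 1,"tz": 0,"jaw": 0},{"ax": 0,"ay": 0,"az": 0,"tx": 0.8,"ty": 1,"tz": 0,"jaw": 0},{"ax": 0,"ay": 0,"az": 0,"tx": 0.8,"ty": 1,"tz": 0,"jaw": 0},{"ax": 0,"ay": 0,"az": 0,"tx": 0.8,"ty": 1,"tz": 0,"jaw": 0},{"ax": 0,"ay": 0,"az": 0,"tx": 0,"ty": 0,"tz": 0,"jaw": 0}]}}

```text
time: 11.75
ee_pos: [561.1, -288.5, 53.3]
ee_rot: [0.999, -0.034, 0.003, 0.002]
ft_force: [-1.1, 0.2, -0.9]
opening: 90.9
grasp_force: 0.0
```

{"name": "drive_tool", "arguments": {"steps": [{"ax": 0,"ay": 0,"az": -0.935,"tx": 0,"ty": 0,"tz": 0,"jaw": 0.4},{"ax": 0,"ay": 0,"az": -0.935,"tx": 0,"ty": 0,"tz": 0,"jaw": 0.4},{"ax": 0,"ay": 0,"az": -0.935,"tx": 0,"ty": 0,"tz": 0,"jaw": 0.4},{"ax": 0,"ay": 0,"az": -0.935,"tx": 0,"ty": 0,"tz": 0,"jaw": 0.4},{"ax": 0,"ay": 0,"az": -0.935,"tx": 0,"ty": 0,"tz": 0,"jaw": 0.4},{"ax": 0,"ay": 0,"az": -0.935,"tx": 0,"ty": 0,"tz": 0,"jaw": 0.4},{"ax": 0,"ay": 0,"az": -0.935,"tx": 0,"ty": 0,"tz": 0,"jaw": 0.4},{"ax": 0,"ay": 0,"az": -0.935,"tx": 0,"ty": 0,"tz": 0,"jaw": 0.4},{"ax": 0,"ay": 0,"az": -0.935,"tx": 0,"ty": 0,"tz": 0,"jaw": 0.4},{"ax": 0,"ay": 0,"az": -0.935,"tx": 0,"ty": 0,"tz": 0,"jaw": 0.4},{"ax": 0,"ay": 0,"az": -0.935,"tx": 0,"ty": 0,"tz": 0,"jaw": 0.4},{"ax": 0,"ay": 0,"az": -0.935,"tx": 0,"ty": 0,"tz": 0,"jaw": 0.4},{"ax": 0,"ay": 0,"az": -0.935,"tx": 0,"ty": 0,"tz": 0,"jaw": 0.4},{"ax": 0,"ay": 0,"az": -0.935,"tx": 0,"ty": 0,"tz": 0,"jaw": 0.4},{"ax": 0,"ay": 0,"az": 0,"tx": 0,"ty": 0,"tz": 0,"jaw": 0.4}]}}

```text
time: 13.25
ee_pos: [557.9, -284.9, 53.2]
ee_rot: [0.73, 0.683, 0.0, 0.001]
ft_force: [-0.6, -0.7, -0.1]
opening: 55.2
grasp_force: 0.0
```

Run:
```python
from h import *
s=sense(); print(s["ee_pos"],2*np.arctan2(s["ee_rot"][1],s["ee_rot"][0]),s["opening"],s["qpos"].round(2))
F=np.array([623.5,-4.7]);y=-.0657;R=np.array([[np.cos(y),-np.sin(y)],[np.sin(y),np.cos(y)]])
print("tcp fence",(s["ee_pos"][:2]-F)@R)
im=capture("top"); cv2.imwrite("pics/top3.png",im[:,:,::-1])
c=blob(im,(12,70,120),(32,255,255),(362,205,470,292)); c2=ray("top",c,25); r=rect(c2); print("dome",r,(np.array(r[0])-F)@R)
c=blob(im,(8,70,80),(32,255,255),(322,245,364,295)); r=rect(ray("top",c,24)); print("tape",r,(np.array(r[0])-F)@R)
cv2.imwrite("pics/v5.png",cv2.resize(im[180:330,300:520],None,fx=3,fy=3)[:,:,::-1])
```

```text
[ 557.94445873 -284.87819652   53.21331376] 1.504594802058384 55.197948695246936 [-0.49  0.5   1.62  0.    1.02 -0.42]
tcp fence [ -47.01963965 -283.87762202]
dome (array([ 562.5, -165.6]), array([ 99.6, 130.4]), -0.0667) [ -50.30486779 -164.5576807 ]
tape (array([489.2,  -1.8]), array([77.3, 79.7]), -0.009) [-134.2006449    -5.92342026]
```

View pics/v5.png

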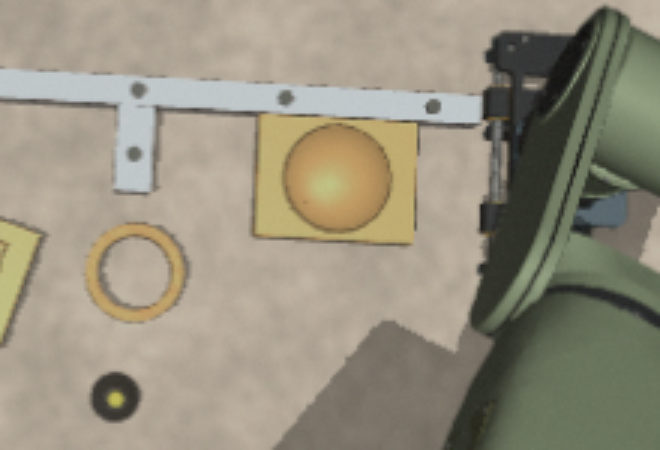

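The top view shows the mould flush against the rail, with its plate from (255,113) to (418,243) in the crop and about 85 mm to go to the stop. The tape's edge at (150,225) reaches about 5 mm into the corner spot, so the mould will nudge it slightly, well under 15 mm. Now I come down and push along the rail.

{"name": "drive_tool", "arguments": {"steps": [{"ax": 0,"ay": 0,"az": 0,"tx": 0,"ty": -0.15,"tz": 1,"jaw": 0.4},{"ax": 0,"ay": 0,"az": 0,"tx": 0,"ty": 0,"tz": 1,"jaw": 0.4},{"ax": 0,"ay": 0,"az": 0,"tx": 0,"ty": 0,"tz": 1,"jaw": 0.4},{"ax": 0,"ay": 0,"az": 0,"tx": 0,"ty": 0,"tz": 0.5,"jaw": 0.4},{"ax": 0,"ay": 0,"az": 0,"tx": 0,"ty": 0,"tz": 0.5,"jaw": 0.4},{"ax": 0,"ay": 0,"az": 0,"tx": 0,"ty": 0,"tz": 0,"jaw": 0.4}]}}

```text
time: 13.9
ee_pos: [554.0, -284.7, -28.1]
ee_rot: [0.73, 0.683, -0.0, -0.001]
ft_force: [0.1, -0.0, 0.2]
opening: 54.6
grasp_force: 0.0
```

{"name": "drive_tool", "arguments": {"steps": [{"ax": 0,"ay": 0,"az": 0,"tx": 0.25,"ty": 0,"tz": 0,"jaw": 0.4},{"ax": 0,"ay": 0,"az": 0,"tx": 0.25,"ty": 0,"tz": 0,"jaw": 0.4},{"ax": 0,"ay": 0,"az": 0,"tx": 0.25,"ty": 0,"tz": 0,"jaw": 0.4},{"ax": 0,"ay": 0,"az": 0,"tx": 0.25,"ty": 0,"tz": 0,"jaw": 0.4},{"ax": 0,"ay": 0,"az": 0,"tx": 0.25,"ty": 0,"tz": 0,"jaw": 0.4},{"ax": 0,"ay": 0,"az": 0,"tx": 0.25,"ty": 0,"tz": 0,"jaw": 0.4},{"ax": 0,"ay": 0,"az": 0,"tx": 0.2,"ty": 0,"tz": 0,"jaw": 0.4},{"ax": 0,"ay": 0,"az": 0,"tx": 0.2,"ty": 0,"tz": 0,"jaw": 0.4},{"ax": 0,"ay": 0,"az": 0,"tx": 0.2,"ty": 0,"tz": 0,"jaw": 0.4},{"ax": 0,"ay": 0,"az": 0,"tx": 0.2,"ty": 0,"tz": 0,"jaw": 0.4},{"ax": 0,"ay": 0,"az": 0,"tx": 0.2,"ty": 0,"tz": 0,"jaw": 0.4},{"ax": 0,"ay": 0,"az": 0,"tx": 0.2,"ty": 0,"tz": 0,"jaw": 0.4}]}}

```text
time: 15.1
ee_pos: [558.0, -231.3, -27.1]
ee_rot: [0.73, 0.683, -0.0, 0.0]
ft_force: [-0.8, -3.1, -0.1]
opening: 54.6
grasp_force: 1.8
```

{"name": "drive_tool", "arguments": {"steps": [{"ax": 0,"ay": 0,"az": 0,"tx": 0.2,"ty": 0,"tz": 0,"jaw": 0.4},{"ax": 0,"ay": 0,"az": 0,"tx": 0.2,"ty": 0,"tz": 0,"jaw": 0.4},{"ax": 0,"ay": 0,"az": 0,"tx": 0.2,"ty": 0,"tz": 0,"jaw": 0.4},{"ax": 0,"ay": 0,"az": 0,"tx": 0.2,"ty": 0,"tz": 0,"jaw": 0.4},{"ax": 0,"ay": 0,"az": 0,"tx": 0.2,"ty": 0,"tz": 0,"jaw": 0.4},{"ax": 0,"ay": 0,"az": 0,"tx": 0.2,"ty": 0,"tz": 0,"jaw": 0.4},{"ax": 0,"ay": 0,"az": 0,"tx": 0.2,"ty": 0,"tz": 0,"jaw": 0.4},{"ax": 0,"ay": 0,"az": 0,"tx": 0.2,"ty": 0,"tz": 0,"jaw": 0.4},{"ax": 0,"ay": 0,"az": 0,"tx": 0.2,"ty": 0,"tz": 0,"jaw": 0.4},{"ax": 0,"ay": 0,"az": 0,"tx": 0.2,"ty": 0,"tz": 0,"jaw": 0.4},{"ax": 0,"ay": 0,"az": 0,"tx": 0.2,"ty": 0,"tz": 0,"jaw": 0.4},{"ax": 0,"ay": 0,"az": 0,"tx": 0.2,"ty": 0,"tz": 0,"jaw": 0.4},{"ax": 0,"ay": 0,"az": 0,"tx": 0.2,"ty": 0,"tz": 0,"jaw": 0.4},{"ax": 0,"ay": 0,"az": 0,"tx": 0.1,"ty": 0,"tz": 0,"jaw": 0.4}]}}

```text
time: 16.5
ee_pos: [561.6, -176.9, -27.2]
ee_rot: [0.73, 0.683, -0.0, -0.0]
ft_force: [-2.4, -4.8, 0.3]
opening: 55.4
grasp_force: 2.2
```

{"name": "drive_tool", "arguments": {"steps": [{"ax": 0,"ay": 0,"az": 0,"tx": 0.1,"ty": 0,"tz": 0,"jaw": 0.4},{"ax": 0,"ay": 0,"az": 0,"tx": 0.1,"ty": 0,"tz": 0,"jaw": 0.4},{"ax": 0,"ay": 0,"az": 0,"tx": 0.1,"ty": 0,"tz": 0,"jaw": 0.4},{"ax": 0,"ay": 0,"az": 0,"tx": 0.1,"ty": 0,"tz": 0,"jaw": 0.4},{"ax": 0,"ay": 0,"az": 0,"tx": 0.1,"ty": 0,"tz": 0,"jaw": 0.4}]}}

```text
time: 17.0
ee_pos: [562.2, -167.5, -27.1]
ee_rot: [0.73, 0.683, -0.0, 0.0]
ft_force: [-2.5, -5.4, 0.9]
opening: 54.7
grasp_force: 2.6
```

{"name": "drive_tool", "arguments": {"steps": [{"ax": 0,"ay": 0,"az": 0,"tx": 0.1,"ty": 0,"tz": 0,"jaw": 0.4},{"ax": 0,"ay": 0,"az": 0,"tx": 0.1,"ty": 0,"tz": 0,"jaw": 0.4},{"ax": 0,"ay": 0,"az": 0,"tx": 0.05,"ty": 0,"tz": 0,"jaw": 0.4}]}}

```text
time: 17.3
ee_pos: [562.6, -162.4, -27.1]
ee_rot: [0.73, 0.683, -0.0, 0.0]
ft_force: [-2.2, -8.2, 2.5]
opening: 55.1
grasp_force: 4.5
```

{"name": "drive_tool", "arguments": {"steps": [{"ax": 0,"ay": 0,"az": 0,"tx": 0.08,"ty": 0,"tz": 0,"jaw": 0.4},{"ax": 0,"ay": 0,"az": 0,"tx": 0.05,"ty": 0,"tz": 0,"jaw": 0.4}]}}

```text
time: 17.5
ee_pos: [562.6, -162.5, -27.0]
ee_rot: [0.729, 0.684, -0.002, 0.002]
ft_force: [-3.7, -16.5, 0.3]
opening: 54.7
grasp_force: 8.3
```

{"name": "drive_tool", "arguments": {"steps": [{"ax": 0,"ay": 0,"az": 0,"tx": 0.06,"ty": 0,"tz": 0,"jaw": 0.4},{"ax": 0,"ay": 0,"az": 0,"tx": 0,"ty": 0,"tz": 0,"jaw": 0.4}]}}

```text
time: 17.7
ee_pos: [562.7, -162.6, -27.0]
ee_rot: [0.729, 0.684, -0.002, 0.002]
ft_force: [-2.7, -18.2, 1.7]
opening: 54.6
grasp_force: 8.9
```

{"name": "drive_tool", "arguments": {"steps": [{"ax": 0,"ay": 0,"az": 0,"tx": -0.5,"ty": 0,"tz": 0,"jaw": 0.4},{"ax": 0,"ay": 0,"az": 0,"tx": -1,"ty": 0,"tz": 0,"jaw": 0.4},{"ax": 0,"ay": 0,"az": 0,"tx": -1,"ty": 0,"tz": 0,"jaw": 0.4},{"ax": 0,"ay": 0,"az": 0,"tx": 0,"ty": 0,"tz": -1,"jaw": 0.4},{"ax": 0,"ay": 0,"az": 0,"tx": 0,"ty": 0,"tz": -1,"jaw": 0.4},{"ax": 0,"ay": 0,"az": 0,"tx": 0,"ty": 0,"tz": -1,"jaw": 0.4},{"ax": 0,"ay": 0,"az": 0,"tx": 0,"ty": 0,"tz": -1,"jaw": 0.4},{"ax": 0,"ay": 0,"az": 0,"tx": -1,"ty": 0,"tz": 0,"jaw": 0.4},{"ax": 0,"ay": 0,"az": 0,"tx": -1,"ty": 0,"tz": 0,"jaw": 0.4},{"ax": 0,"ay": 0,"az": 0,"tx": -1,"ty": 0,"tz": 0,"jaw": 0.4},{"ax": 0,"ay": 0,"az": 0,"tx": 0,"ty": 0,"tz": 0,"jaw": 0.4},{"ax": 0,"ay": 0,"az": 0,"tx": 0,"ty": 0,"tz": 0,"jaw": 0.4}]}}

```text
time: 18.9
ee_pos: [555.6, -267.3, 52.5]
ee_rot: [0.731, 0.683, 0.001, -0.001]
ft_force: [-1.3, -0.5, 0.1]
opening: 54.7
grasp_force: 0.0
```

Run:
```python
from h import *
s=sense(); print(s["time"],s["ee_pos"],s["ft_force"])
F=np.array([623.5,-4.7]);y=-.0657;R=np.array([[np.cos(y),-np.sin(y)],[np.sin(y),np.cos(y)]])
im=capture("top"); cv2.imwrite("pics/top4.png",im[:,:,::-1])
h=cv2.cvtColor(im,cv2.COLOR_RGB2HSV); m=cv2.inRange(h,(12,70,120),(32,255,255)); m[:205]=0;m[295:]=0;m[:,:320]=0;m[:,430:]=0
n,l,st,_=cv2.connectedComponentsWithStats(m); print(st)
for i in range(1,n):
    if st[i,4]>150:
        p=np.argwhere(l==i)[:,::-1]; r=rect(ray("top",p,25)); print(r,(np.array(r[0])-F)@R)
print("step",rect(ray("top",blob(im,(12,70,120),(32,255,255),(240,230,318,305)),25)))
v=im[190:310,310:430]; cv2.imwrite("pics/v6.png",cv2.resize(v,None,fx=5,fy=5,interpolation=2)[:,:,::-1])
```

```text
18.9 [ 555.62126445 -267.27154406   52.52509367] [-1.32311641 -0.5379294   0.10114107]
[[     0      0    640    480 304616]
 [   327    216     78     72   2584]]
(array([531.8, -53.3]), array([175.2, 182.4]), -0.0641) [-88.31143672 -54.5155037 ]
step (array([495.8, 151.6]), array([ 99.9, 130.1]), -0.3593)
```

View pics/v6.png

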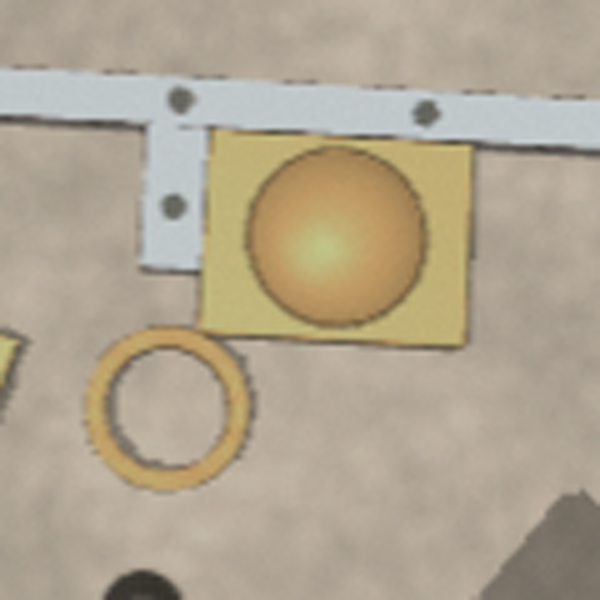

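The mould sits in the corner: plate corners in the crop at (210,128), (473,145), (465,348) and (198,330), with no visible gap to rail or stop. The tape, at about (168,408), just touches it and has moved a few mm. I'll check the numbers.

Run:
```python
from h import *
F=np.array([623.5,-4.7]);y=-.0657;R=np.array([[np.cos(y),-np.sin(y)],[np.sin(y),np.cos(y)]])
im=cv2.imread("pics/top4.png")[:,:,::-1].copy()
m=cv2.inRange(cv2.cvtColor(im,cv2.COLOR_RGB2HSV),(12,70,120),(32,255,255))
k=np.zeros_like(m); cv2.fillPoly(k,[np.array([[349,212],[410,212],[410,265],[362,259],[347,256]])],255)
r=rect(ray("top",big(m&k>0),25)); print("dome",r,(np.array(r[0])-F)@R,r[2]-y)
k=np.zeros_like(m); cv2.fillPoly(k,[np.array([[325,245],[344,254],[365,259],[365,292],[325,292]])],255)
r=rect(ray("top",big(m&k>0),24)); print("tape",r, np.hypot(*(np.array(r[0])-[489.2,-1.8])))
```

```text
dome (array([567.1, -79. ]), array([101.4, 135.6]), -0.0641) [-51.40031983 -77.84251487] 0.0015999999999999903
tape (array([486.8,   1.8]), array([77.2, 77.3]), -0.0089) 4.326661530556775
```

Run:
```python
from h import *
F=np.array([623.5,-4.7]);y=-.0657;R=np.array([[np.cos(y),-np.sin(y)],[np.sin(y),np.cos(y)]])
for f,u0,u1,ue in(("top3",390,430,430),("top4",366,398,400)):
    im=cv2.imread(f"pics/{f}.png")[:,:,::-1].copy()
    m=cv2.inRange(cv2.cvtColor(im,cv2.COLOR_RGB2HSV),(12,70,120),(32,255,255)); m[:205]=0; m[293:]=0
    us=np.arange(u0,u1); top=[];bot=[]
    for u in us:
        v=np.flatnonzero(m[:,u]); top.append((u,v.min())); bot.append((u,v.max()))
    for n,p in(("far",top),("near",bot)):
        q=(ray("top",p,25)-F)@R; a=np.polyfit(q[:,1],q[:,0],1); print(f,n,"x",q[:,0].mean().round(2),"tilt",(-a[0]).round(4))
    e=[(np.flatnonzero(m[v,ue-20:ue+20]).max()+ue-20,v) for v in range(225,252)]
    q=(ray("top",e,25)-F)@R; print(f,"end y",q[:,1].mean().round(2),"tilt",np.polyfit(q[:,0],q[:,1],1)[0].round(4))
```

```text
top3 far x -1.72 tilt -0.0015
top3 near x -98.9 tilt -0.0036
top3 end y -228.55 tilt -0.0022
top4 far x -1.71 tilt 0.0111
top4 near x -99.02 tilt 0.0097
top4 end y -144.41 tilt -0.0031
```

```bash
python3 -c "
from bench import *
print(sign_off())"
```

```text
the job is handed in; nothing more can be done
None
```

The domed mould is in the right-hand corner, flush to the rail and the centre stop by the last picture, with the hand clear; it nudged the tape about 4 mm (limit 15), and the job is handed in, though no verdict came back.

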